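# Stopper the dried flask and show its base to the inspection camera

### The arm

A 7-joint arm with a two-finger parallel gripper is mounted at the origin on the work surface. World frame = base frame: x ahead of the robot, y to its left, z up, the work surface at z = 0. Lengths are in m, angles in rad, forces in N, time in s.
With the tool pointing down it reaches from about 0.425 to 0.875 m from the base axis. Payload 4.7 kg.
Tool frame: the origin (TCP) lies at the very end of the fingers, on their centre line; the grasp point (between the pads) lies 19 mm behind it; z points along the fingers, y is the line along which they close (so a half turn about z gives the same grasp; the last joint's range is limited). The gripper opens to 87 mm and grips with 3 to 60 N. Pads are 19 mm wide; open, the fingers measure 117 mm over their backs; the gripper's body (75 mm by 190 mm) begins 51 mm behind the grasp point.
Start: joints at [1.35, 0.321, -0.07, 1.45, 0.023, 1.371, -0.057], TCP at [0.151, -0.632, 0.223] pointing down, gripper open.
Joint ranges: [-2.86, 2.86], [-0.3, 2.09], [-1.38, 1.24], [0.06, 2.45], [-1.56, 4.7], [0.09, 2.05], [-2.69, 2.69]. Speed limits (rad/s): [2.57, 2.57, 3.14, 3.14, 3.14, 3.14, 3.14].

### API

Orientations are given as a rotation vector (axis times angle).
In Python, from bench import ctrl, imaging, ticket gives the robot as it stands.
- The arm moves only by the tool jog_arm, never from a script. Its argument "rows" is text: rows parted by semicolons, each of 7 numbers parted by spaces: the shift along the tool's x, y, z in cm, then the turn, a rotation vector about the tool's x, y, z in rad, then the closure, from -1 (fully open) to 1 (shut), so that 0 is half open. A call has 1 to 5 rows; each row shifts and turns the commanded pose from where the row before left it, along the tool's axes as they then stand; what a row does not reach is not made up. A row lasts 1/8 s, in which the tool goes at most 62.5 mm and 10.7 degrees, less where a joint would pass 70% of its speed; a pose out of reach is approached as far as the arm can. A call with a gripper value outside its range is refused whole. The fingers move at their own pace and stop on an object; "force" is the grip in N (left out, the last holds). Time passes only in rows, so rows that do not move let the fingers close. It gives the time, the measured TCP pose, the force, the opening and the grip force at its end, in the units of the state.
- ctrl.get_state(): the state, without advancing time (a new reading comes with each control period).
- imaging.get_image(name): name is "side" or "top" or "wrist"; returns a dict with "img" (480x640x3 uint8, blue, green, red), "vertical_fov" (degrees; the focal length in pixels is half the picture's height over the tangent of half this angle, whatever the lens; pixels are square), "cx", "cy" (the principal point, pixels), "origin" and "orientation" of the camera in the world. Camera axes: x right, y down, z forward; pixel columns grow to the right and rows downward; lengths in m; the calibration is good to about 2 mm. A picture is of the moment at which its call begins. There is no depth.
- ticket.close_job(): hands the job in; it is judged then, once.
The state is a dict: "time": time; "joint_positions": joint angles; "qd": joint speeds; "joint_torque": joint torques, N m; "position": TCP position; "tool_rot": TCP orientation; "ft_force": force on the tool from outside, world axes, zero at the start; "torque": the same for the moment, N m; "grip_width": opening from 0.0 (shut) to 1.0 (fully open); "grip_force": force on a finger pad.
Only numpy, scipy, OpenCV 4.12 (cv2) and the standard library are available. Lean on these libraries where they do the work, as an engineer would, in place of code of your own. Each camera call takes 0.05 s, during which the arm holds its last target. There are 200 camera calls.

### The job

The larger conical flask has dried and cooled on the hotplate stirrer and is to have its underside checked for star cracks before it is stored. While it still stands on the plate, close it against dust with the stopper that fits, the largest of the three in the wooden stopper block, fully home and let go; only then lift the closed flask off the plate and hold it in the air before the upward-looking inspection camera, its base turned square to the lens, centred in the picture and about 80 mm from the lens ring, the stopper still home. Finish there, still holding the flask steady, without it ever touching the camera, and leave the spare stoppers, the other glassware and the spatula where they are.

Things in the scene. Friction and masses are not known exactly. Their poses are not given: they have to be found in the camera images.
- flask: Flask to close and show: conical, clear glass, 140 mm tall, about 160 g, loose and empty on the hotplate. Base 85 mm across; body narrows to the neck, a plain cylinder of 38 mm outside diameter from 85 to 140 mm (rim) above the base: grip it there. Neck bore 30 mm, 50 mm deep. Origin: centre of its underside; z up its axis to the mouth.
- stopper: Stopper that fits: largest of three white plastic stoppers standing knob up in the wooden block, about 30 g, 52 mm tall. Shank 28 mm long, tapering from 23 mm diameter (tip) to 27; flange 35 mm diameter, 4 mm thick; round knob 22 mm diameter, 20 mm tall. Fully home, the flange lies on the flask's rim, shank in the bore. Origin: centre of the shank's tip; z up its axis to the knob.
- stopper_mid: Spare stopper, same shape, flange 28 mm, knob 18 mm diameter, 48 mm tall, in the same block. Leave it. Origin at the shank's tip.
- stopper_small: Spare stopper, same shape, flange 23 mm, knob 15 mm diameter, 46 mm tall, in the same block. Leave it. Origin at the shank's tip.
- rack: Wooden stopper block, fixed, 70 (x) by 200 (y) by 32 mm high, three blind holes of 33 mm diameter, 20 mm deep, 60 mm apart in a row along its y. The stoppers stand loosely on the hole bottoms, the large one's flange 8 mm above the block. Any stopper may be in any hole. Origin: centre of its underside.
- hotplate: Hotplate stirrer, switched off, fixed: white housing, square steel top plate 155 mm wide whose surface is 85 mm above the bench; controls on its -x side. The flask stands on the plate, up to 20 mm off its centre. Origin on the bench under the centre of the plate.
- camera: Tilting cradle of the inspection camera, fixed: dark base plate 120 by 110 mm, two upright aluminium cheeks 100 mm tall with the camera between them. Origin on the bench under the tilt axis; the lens leans to its -x side, towards the robot give or take its yaw.
- camera_head: Inspection camera: grey 46 mm body, black lens inside a ring light 72 mm across, looking up and leaning 20 to 40 degrees from vertical towards the robot (the tilt is stiff and stays). Origin on the tilt axis, 80 mm above the bench; z is the optical axis, out of the lens. The front face of the lens ring is 50 mm from the origin along z.
- focus (a point): The point where the centre of the flask's underside belongs: on the optical axis, 80 mm in front of the lens ring (130 mm from the origin of camera_head along its z). Axes as camera_head: for a flask held square to the lens its axis, base to mouth, points along this z.
- small_flask: Smaller conical flask, 105 mm tall, 64 mm across, standing open on the bench. Leave it. Origin under its centre.
- beaker: Glass beaker, 95 mm tall, 68 mm across, standing on the bench. Leave it. Origin under its centre.
- jar: Small clear sample jar with white cap, 75 mm tall, 52 mm across. Leave it. Origin under its centre.
- wash_bottle: Wash bottle with red nozzle, about 200 mm tall, 60 mm across. Leave it. Origin under its centre.
- spatula: Flat steel laboratory spatula, 185 mm long, 5 mm thick, lying on the bench. Leave it. Origin under its middle.

How it is judged:
By the outcome, as a careful person would: the job done as asked, in the order asked, and still so for the second after the job is handed in, while the arm keeps its last pose, push and grip.
It also fails if it takes over 54 s, if anything falls off the work surface, if the arm or the gripper's body presses on something with over 40 N, if the wrist force passes 120 N, or if a joint passes its speed limit or range.

## Working session

There is one attempt and no reset: what is moved stays moved. The work goes in short steps, Python scripts to look and compute and a tool call to move; the robot and the scene stay as the last step left them, time stands still between calls to the robot, and variables do not carry over. Pictures are saved under pics/ and viewed, at most 12 in all, crops included, and the job is handed in when it is done.

Besides the shell and the picture viewer there is one more tool, called in YAML: its name, and indented under it one key for each argument. jog_arm: Moves the arm, as the interface text tells. Its arguments: {"type":"object","properties":{"rows":{"type":"string"},"force":{"type":"number"}},"required":["rows"]}

```bash
ls; mkdir -p pics; python3 - <<'E'
from bench import ctrl, imaging
import cv2,numpy as np
np.set_printoptions(precision=4,suppress=True)
print(ctrl.get_state())
for n in ["side","top"]:
    d=imaging.get_image(n); cv2.imwrite(f"pics/{n}0.png",d["img"]); print({k:v for k,v in d.items() if k!="img"})
E
```

```text
pics
{'time': 0.0, 'joint_positions': array([ 1.3501,  0.3219, -0.0701,  1.4517,  0.0226,  1.3708, -0.0569]), 'qd': array([ 0.0017,  0.0021, -0.0012,  0.0015, -0.0003, -0.0003,  0.    ]), 'joint_torque': array([  0.    , -49.1295,  -0.4044, -31.2524,  -0.064 ,   0.0437,
         0.0002]), 'position': array([ 0.151 , -0.6316,  0.2214]), 'tool_rot': array([-3.118 , -0.3678,  0.0006]), 'ft_force': array([-0.632 ,  0.8745,  0.0406]), 'torque': array([ 0.011 , -0.0371,  0.0221]), 'grip_force': 0.0, 'grip_width': 1.0004840656332183}
{'vertical_fov': 52.66934796661705, 'cx': 323.1072615590398, 'cy': 237.74893879996867, 'origin': array([0.214 , 0.7216, 0.9226]), 'orientation': array([-0.6628,  2.6498, -1.122 ])}
{'vertical_fov': 47.159308275634984, 'cx': 322.98368544055114, 'cy': 248.64752741495573, 'origin': array([0.4246, 0.011 , 1.5743]), 'orientation': array([-2.1959,  2.1345, -0.1337])}
```

View pics/top0.png

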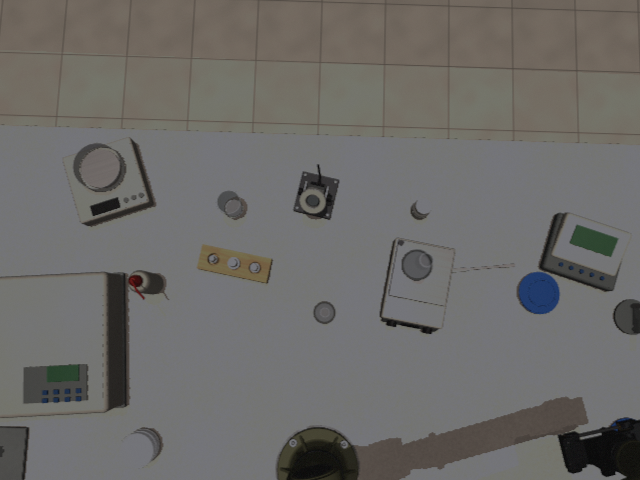

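View pics/side0.png

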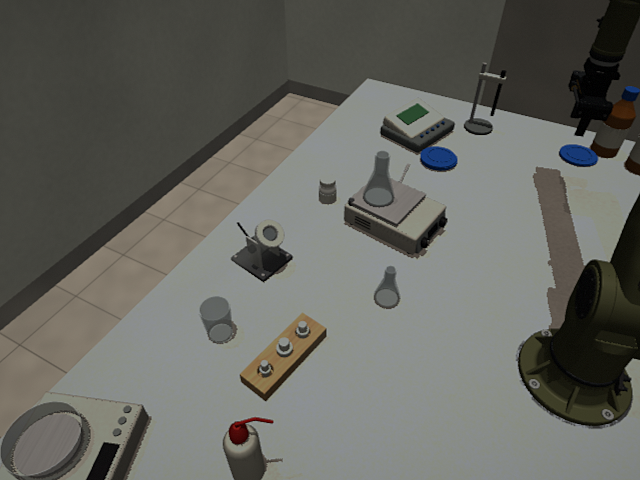

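The top view shows the rack at about (235,263) with three stoppers. The camera is at (314,198), the flask on the hotplate at (417,264), the small flask at (324,312), the beaker at (233,206) and the jar at (420,210). The side view shows the same things, with the flask at about (380,180) and the stoppers at (265,367), (284,346) and (303,328). Next I'll enlarge these parts.

```bash
cat > h.py <<'E'
import numpy as np, cv2
from scipy.spatial.transform import Rotation as R
np.set_printoptions(precision=4,suppress=True)
def ray(d,u,v):
    f=d["img"].shape[0]/2/np.tan(np.radians(d["vertical_fov"])/2)
    r=R.from_rotvec(d["orientation"]).apply([(u-d["cx"])/f,(v-d["cy"])/f,1]); return np.array(d["origin"]),r/np.linalg.norm(r)
def onz(d,u,v,z):
    o,r=ray(d,u,v); return o+r*(z-o[2])/r[2]
def proj(d,p):
    f=d["img"].shape[0]/2/np.tan(np.radians(d["vertical_fov"])/2)
    c=R.from_rotvec(d["orientation"]).inv().apply(np.array(p)-d["origin"]); return np.array([d["cx"]+f*c[0]/c[2],d["cy"]+f*c[1]/c[2]])
def tri(d1,a,d2,b):
    o1,r1=ray(d1,*a);o2,r2=ray(d2,*b)
    A=np.array([r1,-r2]).T; s=np.linalg.lstsq(A,o2-o1,rcond=None)[0]
    p,q=o1+s[0]*r1,o2+s[1]*r2; return (p+q)/2,np.linalg.norm(p-q)
E
python3 - <<'E'
from h import *
t=cv2.imread("pics/top0.png");s=cv2.imread("pics/side0.png")
def crop(i,x,y,w,h,k): 
    c=cv2.resize(i[y:y+h,x:x+w],None,fx=k,fy=k,interpolation=cv2.INTER_CUBIC); return np.clip(c.astype(float)*1.3,0,255).astype(np.uint8)
A=crop(t,190,235,90,55,4.44); B=crop(t,280,155,90,75,4.44)
C=crop(t,370,230,90,110,4.44)
D=crop(s,225,210,90,75,4.44);
out=np.zeros((600,800,3),np.uint8)
def put(c,x,y): 
    c=c[:600-y,:800-x]; out[y:y+c.shape[0],x:x+c.shape[1]]=c
put(A,0,0); put(B,0,250); put(C,400,0) 
put(crop(s,225,210,80,60,4.44)[:,:400],400,340)
cv2.imwrite("pics/c1.png",out)
E
```

```text
(no output)
```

View pics/c1.png

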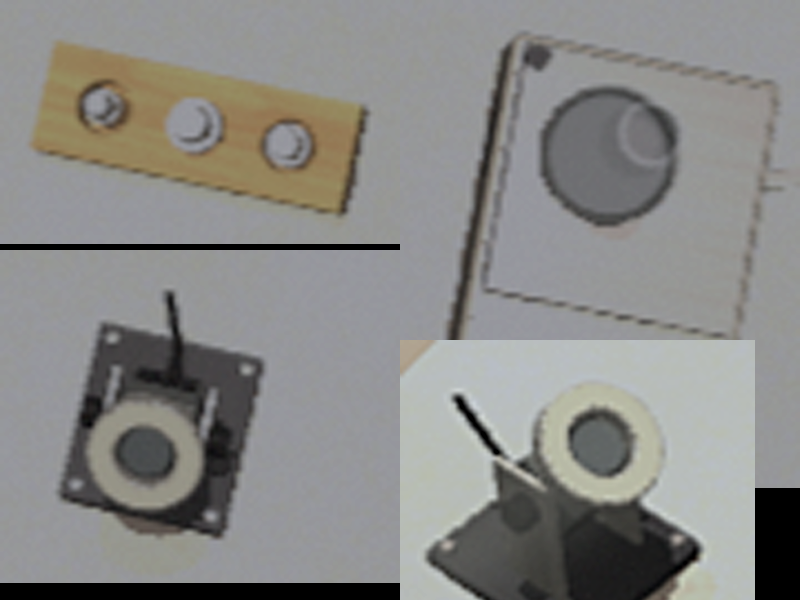

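The crops show the large stopper in the middle hole (top picture, flange centre (233.5,263.4)). The flask base circle is centred at (417.1,265.1) and its rim at (425.6,260.4). The lens ring is at (312.9,201.2) in the top picture and (270,233.6) in the side picture, and the cradle plate is centred at about (316.7,195.5).

```bash
python3 - <<'E'
from h import *
from bench import imaging
T=imaging.get_image("top");S=imaging.get_image("side")
k=4.44
tp=lambda x,y,ox,oy:(x/k+ox,y/k+oy)
st=onz(T,*tp(193,126,190,235),.042);kn=onz(T,*tp(197,116,190,235),.064)
print("stopper flange",st,"knob",kn)
print("flask base",onz(T,*tp(209,156,370,230),.085),"rim",onz(T,*tp(247,135,370,230),.225))
print("rack holes",[onz(T,*tp(x,y,190,235),.032) for x,y in [(101,106),(193,128),(288,145)]])
c=[onz(T,*tp(x,y-250,280,155),.008) for x,y in [(105,325),(263,362),(222,535),(62,497)]]
ctr=np.mean(c,0);print("cam plate",ctr,[np.linalg.norm(c[i]-c[(i+1)%4]) for i in range(4)])
d=(c[2]-c[1]+c[3]-c[0]);d/=np.linalg.norm(d); print("-x dir",d)
ring,e=tri(T,tp(146,205,280,155),S,tp(200,105,225,210));print("ring",ring,e)
# ring ellipse fit by segmentation in both
for n,D,b in [("T",T,(295,180,35,40)),("S",S,(252,215,35,35))]:
    x,y,w,h=b;i=D["img"][y:y+h,x:x+w].astype(int)
    g=i[...,2]; sat=i[...,2]-i[...,0]
    print(n, g.min(),g.max(), sat.max())
    m=((sat>12)&(g>120)).astype(np.uint8)
    cs,_=cv2.findContours(m,cv2.RETR_EXTERNAL,cv2.CHAIN_APPROX_NONE);q=max(cs,key=cv2.contourArea);(cx,cy),ax,a=cv2.fitEllipse(q);print(n,cx+x,cy+y,ax,a,cv2.boundingRect(q))
hp=onz(T,*tp(209,156,370,230),.085)
E
```

```text
stopper flange [0.5541 0.2504 0.042 ] knob [0.5586 0.2447 0.064 ]
flask base [ 0.56   -0.2553  0.085 ] rim [ 0.5596 -0.2514  0.225 ]
rack holes [array([0.566 , 0.3107, 0.032 ]), array([0.5537, 0.2519, 0.032 ]), array([0.5446, 0.1914, 0.032 ])]
cam plate [0.7616 0.0239 0.008 ] [np.float64(0.10651499243936763), np.float64(0.11806448479019004), np.float64(0.10703693049027385), np.float64(0.11786245403956723)]
-x dir [-0.9789  0.2041  0.    ]
ring [0.7238 0.0336 0.1149] 0.0029198570266101612
T 13 117 13Traceback (most recent call last):
  File "<stdin>", line 20, in <module>
ValueError: max() iterable argument is empty
```

The measured sizes agree with the given ones: holes 60 mm apart, cradle plate 107 by 118 mm, and the ring about 52 mm from the tilt axis. Next I'll write a planning helper and move over the rack.

```bash
cat >> h.py <<'E'
def Rdown(az,tilt=0,taz=0):
    """tool z down, tool y at world azimuth az (deg)"""
    a=np.radians(az);y=np.array([np.cos(a),np.sin(a),0]);z=np.array([0,0,-1.]);return R.from_matrix(np.array([np.cross(y,z),y,z]).T)
def plan(wps,g,start=None):
    """wps: (pos,Rot,n); prints rounded rows"""
    from bench import ctrl
    s=ctrl.get_state(); p,r=(np.array(s["position"]),R.from_rotvec(s["tool_rot"])) if start is None else start
    rows=[]
    for pt,rt,n in wps:
        for i in range(n):
            k=n-i
            dr=np.round((r.inv()*rt).as_rotvec()/k,3); dp=np.round(r.inv().apply(pt-p)*100/k,2)
            p=p+r.apply(dp/100); r=r*R.from_rotvec(dr); rows.append(" ".join(f"{v:g}" for v in [*dp,*dr])+f" {g:g}")
    for i in range(0,len(rows),5): print("; ".join(rows[i:i+5]))
    print("end",p,r.as_rotvec()); return p,r
E
python3 - <<'E'
from h import *
az=lambda a:Rdown(a)
plan([(np.array([.25,-.55,.40]),az(-64),4),(np.array([.50,-.25,.42]),az(-35),8),(np.array([.555,.0,.40]),az(-10),6),(np.array([.555,.249,.22]),az(-10),7)],-0.2)
E
```

```text
2.88 -1.42 -4.45 -0 -0 -0.055 -0.2; 2.95 -1.26 -4.45 -0 -0 -0.055 -0.2; 3.02 -1.1 -4.45 -0.001 -0 -0.055 -0.2; 3.08 -0.92 -4.46 -0 -0 -0.054 -0.2; 4.45 -2 -0.25 -0 -0 -0.063 -0.2
4.57 -1.72 -0.25 -0 -0 -0.063 -0.2; 4.67 -1.42 -0.25 -0 -0 -0.063 -0.2; 4.75 -1.13 -0.25 -0 -0 -0.063 -0.2; 4.81 -0.83 -0.25 -0 -0 -0.064 -0.2; 4.85 -0.52 -0.25 -0 -0 -0.063 -0.2
4.88 -0.21 -0.25 -0 -0 -0.064 -0.2; 4.88 0.1 -0.24 -0 -0 -0.063 -0.2; 3.94 -1.64 0.33 -0 -0 -0.073 -0.2; 4.05 -1.35 0.34 -0 -0 -0.073 -0.2; 4.13 -1.05 0.33 -0 -0 -0.073 -0.2
4.2 -0.74 0.34 -0 -0 -0.073 -0.2; 4.24 -0.44 0.33 -0 -0 -0.072 -0.2; 4.27 -0.12 0.34 0 -0 -0.073 -0.2; 3.5 -0.62 2.57 0 -0 0 -0.2; 3.5 -0.62 2.57 0 -0 0 -0.2
3.5 -0.62 2.57 0 -0 0 -0.2; 3.5 -0.61 2.57 0 -0 0 -0.2; 3.51 -0.62 2.57 0 -0 0 -0.2; 3.5 -0.61 2.58 0 -0 0 -0.2; 3.51 -0.62 2.57 0 -0 0 -0.2
end [0.555 0.249 0.22 ] [-2.406  -2.0199 -0.0003]
```

jog_arm:
  rows: "2.9 -1.4 -4.45 0 0 -0.055 -0.2; 2.95 -1.25 -4.45 0 0 -0.055 -0.2; 3 -1.1 -4.45 0 0 -0.055 -0.2; 3.1 -0.9 -4.45 0 0 -0.055 -0.2; 4.45 -2 -0.25 0 0 -0.063 -0.2"

```text
time: 0.82
position: [0.2822, -0.514, 0.4068]
tool_rot: [3.031, 0.802, 0.002]
ft_force: [1.5, -0.2, -1.4]
grip_width: 0.615
grip_force: 0.0
```

jog_arm:
  rows: "4.6 -1.7 -0.25 0 0 -0.063 -0.2; 4.7 -1.4 -0.25 0 0 -0.063 -0.2; 4.75 -1.15 -0.25 0 0 -0.063 -0.2; 4.8 -0.85 -0.25 0 0 -0.063 -0.2; 4.85 -0.5 -0.25 0 0 -0.063 -0.2"

```text
time: 1.45
position: [0.4389, -0.3239, 0.4156]
tool_rot: [2.872, 1.273, -0.0]
ft_force: [-0.7, 0.0, 0.8]
grip_width: 0.598
grip_force: 0.0
```

jog_arm:
  rows: "4.9 -0.2 -0.25 0 0 -0.063 -0.2; 4.9 0.1 -0.25 0 0 -0.063 -0.2; 3.95 -1.65 0.3 0 0 -0.073 -0.2; 4.05 -1.35 0.35 0 0 -0.073 -0.2; 4.1 -1.05 0.35 0 0 -0.073 -0.2"

```text
time: 2.08
position: [0.5279, -0.1233, 0.4102]
tool_rot: [2.609, 1.749, -0.002]
ft_force: [-0.1, 0.0, -0.6]
grip_width: 0.606
grip_force: 0.0
```

jog_arm:
  rows: "4.2 -0.75 0.35 0 0 -0.073 -0.2; 4.25 -0.45 0.35 0 0 -0.073 -0.2; 4.3 -0.1 0.35 0 0 -0.073 -0.2; 3.5 -0.6 2.55 0 0 0 -0.2; 3.5 -0.6 2.55 0 0 0 -0.2"

```text
time: 2.7
position: [0.5557, 0.0725, 0.3483]
tool_rot: [2.404, 2.021, -0.001]
ft_force: [-0.2, -0.4, 0.6]
grip_width: 0.598
grip_force: 0.0
```

jog_arm:
  rows: "3.5 -0.6 2.6 0 0 0 -0.2; 3.5 -0.6 2.6 0 0 0 -0.2; 3.5 -0.6 2.6 0 0 0 -0.2; 3.5 -0.6 2.6 0 0 0 -0.2; 0 0 0 0 0 0 -0.2"

```text
time: 3.32
position: [0.5538, 0.2161, 0.2427]
tool_rot: [-2.397, -2.026, 0.006]
ft_force: [-0.0, 0.1, -0.1]
grip_width: 0.6
grip_force: 0.0
```

```bash
python3 - <<'E'
from h import *
from bench import ctrl, imaging
s=ctrl.get_state();print(s["time"],s["position"],s["tool_rot"],s["joint_positions"],s["grip_width"],s["ft_force"])
W=imaging.get_image("wrist");cv2.imwrite("pics/w1.png",W["img"]);print({k:v for k,v in W.items() if k!="img"})
print(proj(W,[.5555,.249,.064]),proj(W,[.554,.25,.044]), proj(W,s["position"]))
E
```

```text
3.325 [0.5538 0.2161 0.2427] [-2.397  -2.0265  0.0061] [ 0.2632  0.2907 -0.8242  1.5387  0.2126  1.4104 -0.7421] 0.5996224703734582 [-0.0381  0.091  -0.1402]
{'vertical_fov': 69.81771942339819, 'cx': 317.51649520748634, 'cy': 234.1414291172705, 'origin': array([0.5675, 0.2909, 0.4043]), 'orientation': array([ 2.8472, -0.2383, -0.0395])}
[313.8385 179.073 ] [312.5217 175.9013] [316.681  287.6293]
```

View pics/w1.png

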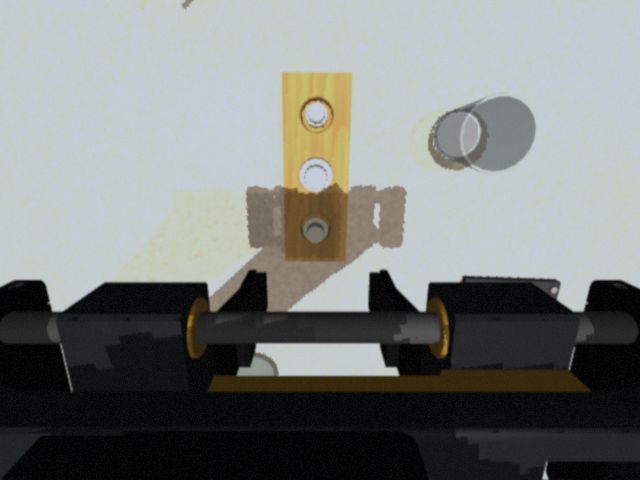

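The wrist view shows the large stopper in the middle hole at about (316,175), the neighbours at (317,113) and (315,230), and the fingers straddling the row correctly. I'll refine its position with a mask.

```bash
python3 - <<'E'
from h import *
from bench import imaging
W=imaging.get_image("wrist");T=imaging.get_image("top")
i=W["img"][140:200,280:350]; hsv=cv2.cvtColor(i,cv2.COLOR_BGR2HSV)
m=((hsv[...,1]<60)&(hsv[...,2]>110)).astype(np.uint8); m[:, (np.arange(70)<8)|(np.arange(70)>64)]=0
cs,_=cv2.findContours(m,cv2.RETR_EXTERNAL,cv2.CHAIN_APPROX_NONE)
for q in cs:
    if cv2.contourArea(q)>100:
        (x,y),rr=cv2.minEnclosingCircle(q); x+=280;y+=140
        p=onz(W,x,y,.043); print((x,y),rr,p, "expect r px", .0175/(W["origin"][2]-.043)*343)
b=onz(W,316,73,.032),onz(W,317,260,.032); print("rack ends x-mid",b)
p,r=plan([(np.array([.5565,.249,.11]),Rdown(-10),4)],-0.2)
E
```

```text
(313.4000015258789, 172.79999923706055) 17.140695571899414 [0.5576 0.2505 0.043 ] expect r px 16.55452783673297
rack ends x-mid (array([0.5768, 0.3458, 0.032 ]), array([0.544 , 0.1502, 0.032 ]))
0.91 -0.18 3.39 0 0 -0 -0.2; 0.91 -0.19 3.38 0 0 -0 -0.2; 0.91 -0.18 3.39 0 0.001 -0 -0.2; 0.91 -0.19 3.38 0.001 0 -0 -0.2
end [0.5565 0.249  0.11  ] [ 2.4067  2.0192 -0.0002]
```

jog_arm:
  rows: "0.9 -0.15 3.4 0 0 0 -0.2; 0.9 -0.15 3.4 0 0 0 -0.2; 0.95 -0.2 3.4 0 0 0 -0.2; 0.95 -0.2 3.4 0 0 0 -0.2; 0 0 0 0 0 0 -0.2"

```text
time: 4.1
position: [0.5557, 0.249, 0.1074]
tool_rot: [-2.406, -2.018, 0.006]
ft_force: [0.1, 1.2, 0.2]
grip_width: 0.6
grip_force: 0.0
```

```bash
python3 - <<'E'
from h import *
from bench import imaging,ctrl
s=ctrl.get_state();print(s["position"],s["tool_rot"])
W=imaging.get_image("wrist");cv2.imwrite("pics/w2.png",W["img"]);print(proj(W,s["position"]),proj(W,[.5565,.2505,.064]),proj(W,[.5565,.2505,.044]))
p,r=plan([(np.array([.5565,.2505,.0465]),Rdown(-10),4)],-0.2)
E
```

```text
[0.5557 0.249  0.1074] [-2.4063 -2.0185  0.0065]
[316.6861 287.6592] [317.8665 255.6487] [317.9031 245.6868]
0.03 -0.02 1.57 -0 0 -0 -0.2; 0.03 -0.01 1.57 -0 0 -0 -0.2; 0.02 -0.02 1.57 -0 0.001 -0 -0.2; 0.02 -0.01 1.57 -0 0 -0.001 -0.2
end [0.5565 0.2504 0.0465] [-2.4061 -2.0196  0.0006]
```

View pics/w2.png

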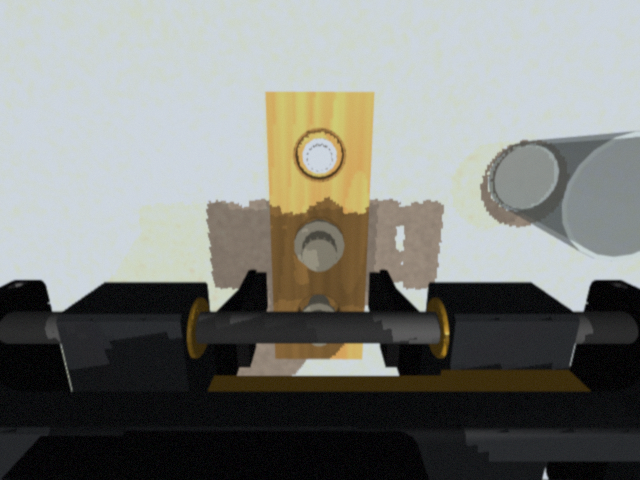

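The flange is seen at (319,245) and predicted at (318,246), so the position is good. I'll descend and grip.

jog_arm:
  rows: "0.05 0.05 1.6 0 0 0 -0.2; 0.05 0.05 1.6 0 0 0 -0.2; 0 0 1.5 0 0 0 -0.2; 0 0 1.4 0 0 0 -0.2; 0 0 0 0 0 0 -0.2"
  force: 12

```text
time: 4.78
position: [0.5568, 0.2511, 0.0463]
tool_rot: [-2.405, -2.02, 0.004]
ft_force: [0.5, -0.2, -0.6]
grip_width: 0.605
grip_force: 0.0
```

jog_arm:
  rows: "0 0 0 0 0 0 0.7; 0 0 0 0 0 0 0.7; 0 0 0 0 0 0 0.7; 0 0 0 0 0 0 0.7; 0 0 0 0 0 0 0.7"
  force: 12

```text
time: 5.4
position: [0.558, 0.2517, 0.0483]
tool_rot: [2.406, 2.02, 0.001]
ft_force: [-0.3, 0.0, 0.9]
grip_width: 0.248
grip_force: 12.0
```

The opening is 21.6 mm, so the knob is held. Now I'll lift and carry it towards the flask.

```bash
python3 - <<'E'
from h import *
plan([(np.array([.557,.251,.13]),Rdown(-10),3),(np.array([.557,.15,.32]),Rdown(-10),5),(np.array([.55,-.1,.40]),Rdown(-16),6),(np.array([.53,-.325,.36]),Rdown(-24),6)],.7)
E
```

```text
-0.03 -0.03 -2.72 0 -0 0 0.7; -0.03 -0.03 -2.73 0 -0 0 0.7; -0.02 -0.03 -2.72 0 -0 0 0.7; -1.99 0.35 -3.8 0 -0 0 0.7; -1.99 0.35 -3.8 0 -0 0 0.7
-1.99 0.35 -3.8 0 -0 0 0.7; -1.99 0.36 -3.8 0 -0 0 0.7; -1.99 0.35 -3.8 0 -0 0 0.7; -4.12 0.61 -1.33 0 -0 0.018 0.7; -4.11 0.68 -1.34 0 -0 0.017 0.7
-4.1 0.75 -1.33 0 -0 0.018 0.7; -4.09 0.83 -1.34 0 -0 0.017 0.7; -4.07 0.89 -1.33 0 -0 0.018 0.7; -4.06 0.97 -1.34 0 -0 0.017 0.7; -3.7 0.71 0.67 0 -0 0.023 0.7
-3.68 0.8 0.67 0 -0 0.023 0.7; -3.66 0.88 0.67 0 -0 0.023 0.7; -3.64 0.97 0.66 0 -0 0.024 0.7; -3.61 1.05 0.67 0 -0 0.023 0.7; -3.59 1.13 0.66 0 -0 0.024 0.7
end [ 0.53  -0.325  0.36 ] [2.6348 1.7107 0.0006]
```

jog_arm:
  rows: "0 0 -2.7 0 0 0 0.7; 0 0 -2.7 0 0 0 0.7; 0 0 -2.7 0 0 0 0.7; -2 0.35 -3.8 0 0 0 0.7; -2 0.35 -3.8 0 0 0 0.7"
  force: 15

```text
time: 6.02
position: [0.5575, 0.2107, 0.2059]
tool_rot: [-2.405, -2.021, 0.001]
ft_force: [0.9, -1.3, -0.2]
grip_width: 0.251
grip_force: 15.0
```

jog_arm:
  rows: "-2 0.35 -3.8 0 0 0 0.7; -2 0.35 -3.8 0 0 0 0.7; -2 0.35 -3.8 0 0 0 0.7; -4.1 0.6 -1.35 0 0 0.018 0.7; -4.1 0.7 -1.35 0 0 0.018 0.7"

```text
time: 6.65
position: [0.5555, 0.0663, 0.3469]
tool_rot: [2.441, 1.976, 0.001]
ft_force: [1.1, 0.2, -0.6]
grip_width: 0.247
grip_force: 15.0
```

jog_arm:
  rows: "-4.1 0.75 -1.35 0 0 0.018 0.7; -4.1 0.85 -1.35 0 0 0.018 0.7; -4.1 0.9 -1.35 0 0 0.018 0.7; -4.1 0.95 -1.35 0 0 0.018 0.7; -3.7 0.7 0.65 0 0 0.023 0.7"

```text
time: 7.28
position: [0.5475, -0.1395, 0.395]
tool_rot: [2.532, 1.855, 0.003]
ft_force: [0.2, 0.8, -1.7]
grip_width: 0.243
grip_force: 15.0
```

jog_arm:
  rows: "-3.7 0.8 0.65 0 0 0.023 0.7; -3.7 0.9 0.65 0 0 0.023 0.7; -3.65 0.95 0.65 0 0 0.023 0.7; -3.6 1.05 0.65 0 0 0.023 0.7; -3.6 1.1 0.65 0 0 0.023 0.7"

```text
time: 7.9
position: [0.5292, -0.328, 0.3606]
tool_rot: [-2.637, -1.708, 0.0]
ft_force: [0.9, 0.6, 0.5]
grip_width: 0.249
grip_force: 15.0
```

jog_arm:
  rows: "0 0 0 0 0 0 0.7; 0 0 0 0 0 0 0.7; 0 0 0 0 0 0 0.7"

```text
time: 8.28
position: [0.5302, -0.3246, 0.3615]
tool_rot: [2.633, 1.712, 0.001]
ft_force: [-0.4, 0.4, 0.1]
grip_width: 0.245
grip_force: 15.0
```

```bash
python3 - <<'E'
from h import *
from bench import imaging,ctrl
s=ctrl.get_state();print(s["position"],s["tool_rot"],s["joint_positions"],s["grip_width"],s["ft_force"])
W=imaging.get_image("wrist");cv2.imwrite("pics/w3.png",W["img"]);
S=imaging.get_image("side");cv2.imwrite("pics/s3.png",S["img"])
print("rim pred",proj(W,[.56,-.2525,.225]),"base",proj(W,[.56,-.2545,.085]))
W["img"]=W["img"]
i=cv2.convertScaleAbs(W["img"],alpha=1.2); cv2.imwrite("pics/w3b.png",i)
E
```

```text
[ 0.5302 -0.3246  0.3615] [2.6335 1.7123 0.0012] [ 0.8898  0.2694 -0.4942  1.2712  0.1264  1.6307  0.0008] 0.24531713907664904 [-0.3953  0.3865  0.1051]
rim pred [313.9267 131.2547] base [315.5258 133.6732]
```

View pics/w3.png

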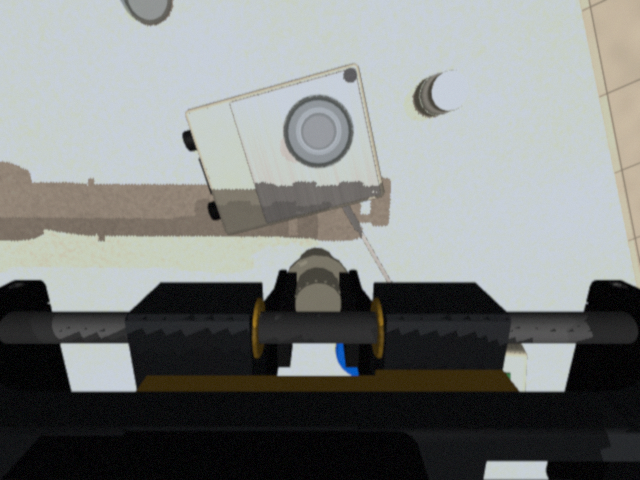

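The wrist view shows the flask's rim and base circles concentric near (318,131). The held stopper's shank tip is near (316,252), between the fingers.

```bash
python3 - <<'E'
from h import *
from bench import imaging,ctrl
s=ctrl.get_state();W=imaging.get_image("wrist")
rt=R.from_rotvec(s["tool_rot"]);p=s["position"]
print("exp tip",proj(W,p+rt.apply([0,0,.035])),"edge -x/+x/-y/+y",[proj(W,p+rt.apply([a,b,.035])) for a,b in [(-.0115,0),(.0115,0),(0,-.0115),(0,.0115)]])
g=cv2.cvtColor(W["img"],cv2.COLOR_BGR2GRAY)[80:185,265:375]
c=cv2.HoughCircles(g,cv2.HOUGH_GRADIENT_ALT,1,5,param1=100,param2=.7,minRadius=12,maxRadius=45)
if c is not None:
  for x,y,rr in c.reshape(-1,3)[:8]:
    x+=265;y+=80; print("circ",x,y,rr,"@rim",onz(W,x,y,.225),"@base",onz(W,x,y,.085), "R@rim %.1f base %.1f mm"%(rr*(W["origin"][2]-.225)/343*1000,rr*(W["origin"][2]-.085)/343*1000))
w=W["img"][235:325,270:370];z=cv2.resize(w,None,fx=4,fy=4)
S=imaging.get_image("side");q=proj(S,p+[0,0,-.01]).astype(int);print(q,proj(S,p),proj(S,p+[0,0,-.035]))
z2=cv2.resize(S["img"][q[1]-60:q[1]+30,q[0]-45:q[0]+45],(360,360))
cv2.imwrite("pics/c4.png",np.hstack([cv2.convertScaleAbs(z,alpha=1.3),cv2.convertScaleAbs(z2,alpha=1.3)]))
E
```

```text
exp tip [316.3085 263.2571] edge -x/+x/-y/+y [array([316.3356, 280.6153]), array([316.2807, 245.3582]), array([297.4827, 263.2731]), array([335.1325, 263.2412])]
circ 318.0 130.0 33.508392 @rim [ 0.5633 -0.2532  0.225 ] @base [ 0.5643 -0.2521  0.085 ] R@rim 29.1 base 42.8 mm
circ 318.0 130.0 19.726374 @rim [ 0.5633 -0.2532  0.225 ] @base [ 0.5643 -0.2521  0.085 ] R@rim 17.2 base 25.2 mm
[411  98] [412.1645  94.3212] [410.3223 107.556 ]
```

View pics/c4.png

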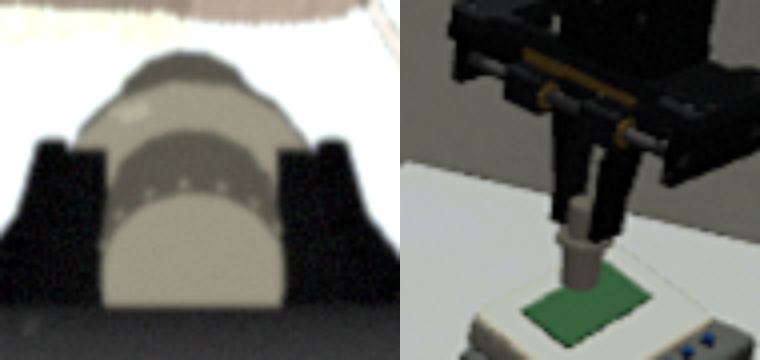

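The stopper is straight in the grip and on the tool axis. The flask axis is at about (.563,-.253). Next I'll move above the mouth.

```bash
python3 - <<'E'
from h import *
plan([(np.array([.5628,-.253,.32]),Rdown(-24),4),(np.array([.5628,-.253,.275]),Rdown(-24),3)],.7)
E
```

```text
1.98 0.02 1.04 0 0 0 0.7; 1.98 0.02 1.03 0 0 0 0.7; 1.99 0.02 1.04 0 0 0 0.7; 1.98 0.03 1.03 0.001 0 0 0.7; 0 -0 1.5 -0 0 0 0.7
0 -0 1.5 -0 0 0 0.7; 0 -0 1.5 -0 0 0 0.7
end [ 0.5628 -0.253   0.275 ] [-2.6344 -1.7112  0.0006]
```

jog_arm:
  rows: "2 0 1 0 0 0 0.7; 2 0 1 0 0 0 0.7; 2 0 1 0 0 0 0.7; 1.95 0.05 1.1 0 0 0 0.7; 0 0 1.5 0 0 0 0.7"

```text
time: 9.1
position: [0.5636, -0.2506, 0.3045]
tool_rot: [2.632, 1.715, 0.002]
ft_force: [0.5, -0.2, -1.0]
grip_width: 0.247
grip_force: 15.0
```

jog_arm:
  rows: "0 0 1.5 0 0 0 0.7; 0 0 1.5 0 0 0 0.7; 0 0 0 0 0 0 0.7; 0 0 0 0 0 0 0.7"

```text
time: 9.6
position: [0.5624, -0.254, 0.2754]
tool_rot: [2.636, 1.708, 0.0]
ft_force: [-0.3, -0.0, -0.0]
grip_width: 0.242
grip_force: 15.0
```

```bash
python3 - <<'E'
from h import *
from bench import imaging,ctrl
s=ctrl.get_state();W=imaging.get_image("wrist");S=imaging.get_image("side");T=imaging.get_image("top")
rt=R.from_rotvec(s["tool_rot"]);p=s["position"];print(p,s["tool_rot"])
c=np.array([p[0],p[1],.225]); print("rim circ if centred: c, ±x, ±y",proj(W,c),[proj(W,c+rt.apply(np.array(v)*.019)) for v in [(1,0,0),(-1,0,0),(0,1,0),(0,-1,0)]])
q=proj(S,c).astype(int);print("side",q,proj(S,c))
a=cv2.resize(W["img"][200:300,260:376],(464,400),interpolation=cv2.INTER_CUBIC)
b=cv2.resize(S["img"][q[1]-40:q[1]+40,q[0]-33:q[0]+33],(330,400),interpolation=cv2.INTER_CUBIC)
cv2.imwrite("pics/c5.png",cv2.convertScaleAbs(np.hstack([a,b]),alpha=1.4))
E
```

```text
[ 0.5624 -0.254   0.2754] [2.6359 1.7082 0.0005]
rim circ if centred: c, ±x, ±y [316.3154 254.7371] [array([316.2723, 226.6671]), array([316.3566, 281.5087]), array([345.3702, 254.7131]), array([287.256 , 254.7611])]
side [383 153] [383.1218 153.4582]
```

View pics/c5.png

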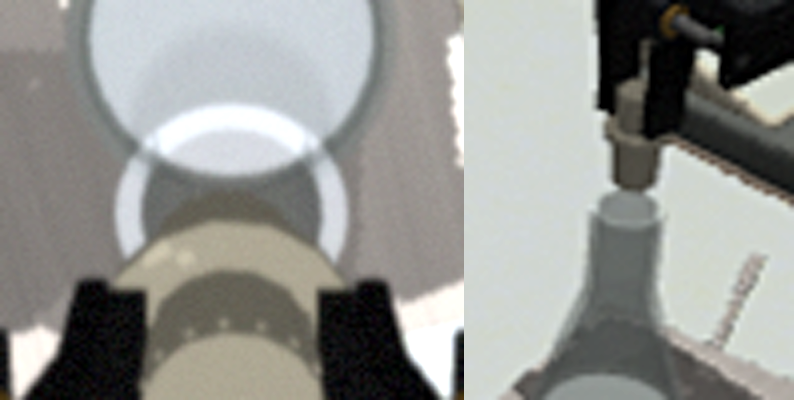

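The rim ring spans columns 288.8 to 347 (centre 317.9), and the stopper is about 0.5 mm and 1.2 mm off in the tool's y and x. I'll correct that and insert.

jog_arm:
  rows: "0.12 0.05 0.5 0 0 0 0.7; 0 0 0.8 0 0 0 0.7; 0 0 0.7 0 0 0 0.7; 0 0 0.5 0 0 0 0.7; 0 0 0 0 0 0 0.7"

```text
time: 10.38
position: [0.5629, -0.2525, 0.2494]
tool_rot: [-2.635, -1.709, 0.001]
ft_force: [0.4, 0.3, -0.8]
grip_width: 0.246
grip_force: 15.0
```

jog_arm:
  rows: "0 0 0.4 0 0 0 0.7; 0 0 0.4 0 0 0 0.7; 0 0 0.3 0 0 0 0.7; 0 0 0 0 0 0 0.7; 0 0 0 0 0 0 0.7"

```text
time: 11.0
position: [0.5633, -0.2526, 0.2392]
tool_rot: [2.636, 1.709, 0.0]
ft_force: [0.5, -1.4, -0.3]
grip_width: 0.246
grip_force: 15.0
```

jog_arm:
  rows: "0 0 0.2 0 0 0 0.7; 0 0 0.2 0 0 0 0.7; 0 0 0 0 0 0 0.7"

```text
time: 11.38
position: [0.5631, -0.2526, 0.2348]
tool_rot: [-2.635, -1.709, 0.0]
ft_force: [-0.0, 0.4, 0.6]
grip_width: 0.249
grip_force: 15.0
```

jog_arm:
  rows: "0 0 0.15 0 0 0 0.7; 0 0 0 0 0 0 0.7; 0 0 0 0 0 0 0.7"

```text
time: 11.75
position: [0.5632, -0.2526, 0.2336]
tool_rot: [2.636, 1.709, -0.0]
ft_force: [0.4, 0.6, -1.1]
grip_width: 0.248
grip_force: 15.0
```

jog_arm:
  rows: "0 0 0.1 0 0 0 0.7; 0 0 0 0 0 0 0.7; 0 0 0 0 0 0 0.7"

```text
time: 12.12
position: [0.5635, -0.2527, 0.2333]
tool_rot: [2.635, 1.709, 0.001]
ft_force: [-0.8, 0.1, 5.3]
grip_width: 0.245
grip_force: 15.0
```

Contact came at TCP z = 0.2333 with about 5 N; I expected 0.2325 with the flange on the rim. Now I'll release and rise.

jog_arm:
  rows: "0 0 0 0 0 0 0.2; 0 0 0 0 0 0 -0.3; 0 0 0 0 0 0 -0.3; 0 0 0 0 0 0 -0.3"

```text
time: 12.62
position: [0.5632, -0.2526, 0.2322]
tool_rot: [-2.635, -1.709, 0.0]
ft_force: [0.6, 0.7, 0.2]
grip_width: 0.6
grip_force: 0.0
```

jog_arm:
  rows: "0 0 -1 0 0 0 -0.3; 0 0 -2.5 0 0 0 -0.3; 0 0 -3 0 0 0 -0.3; 0 0 -3 0 0 0 -0.3; 0 0 0 0 0 0 -0.3"

```text
time: 13.25
position: [0.5647, -0.2527, 0.3312]
tool_rot: [2.631, 1.707, 0.005]
ft_force: [-0.4, 0.0, -0.4]
grip_width: 0.645
grip_force: 0.0
```

```bash
python3 - <<'E'
from h import *
from bench import imaging,ctrl
S=imaging.get_image("side");W=imaging.get_image("wrist");T=imaging.get_image("top")
for n,D in (("S",S),("W",W),("T",T)): cv2.imwrite(f"pics/{n}6.png",D["img"])
q=proj(S,[.5635,-.2525,.225]).astype(int);w=proj(W,[.5635,-.2525,.235]).astype(int);print(q,w,proj(S,[.5635,-.2525,.249]),proj(S,[.5635,-.2525,.229]))
b=cv2.resize(S["img"][q[1]-40:q[1]+40,q[0]-40:q[0]+40],(400,400),interpolation=cv2.INTER_CUBIC)
a=cv2.resize(W["img"][max(0,w[1]-60):w[1]+60,w[0]-60:w[0]+60],(400,400),interpolation=cv2.INTER_CUBIC)
cv2.imwrite("pics/c6.png",cv2.convertScaleAbs(np.hstack([a,b]),alpha=1.3))
# go look at inspection camera
plan([(np.array([.63,-.14,.33]),Rdown(-24),3),(np.array([.69,-.04,.24]),Rdown(-24),3)],-.6)
E
```

```text
[382 153] [315 235] [383.2969 145.5344] [382.6031 152.3042]
4.34 0.51 -0.11 -0 0 -0 -0.6; 4.33 0.51 -0.1 -0 0 -0.001 -0.6; 4.34 0.52 -0.11 -0.001 0 -0 -0.6; 3.86 0.47 3 0 0 -0 -0.6; 3.86 0.47 3 0 0 -0 -0.6
3.85 0.47 3 0 0 -0 -0.6
end [ 0.69 -0.04  0.24] [ 2.6348  1.7108 -0.0002]
```

View pics/c6.png

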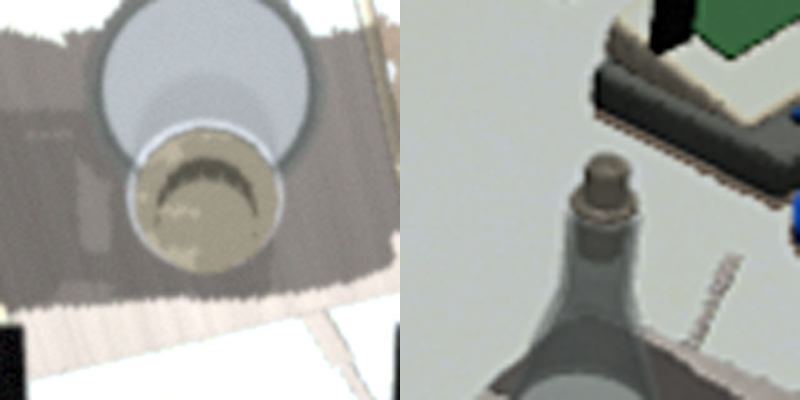

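The stopper sits home on the rim and is centred there (flange at about (317,234), predicted (315,235)). Next I'll take a near look at the inspection camera with the gripper empty.

jog_arm:
  rows: "4.3 0.5 -0.1 0 0 0 -0.6; 4.3 0.5 -0.1 0 0 0 -0.6; 4.3 0.5 -0.1 0 0 0 -0.6; 3.9 0.45 2.9 0 0 0 -0.6; 3.9 0.45 2.9 0 0 0 -0.6"

```text
time: 14.02
position: [0.6697, -0.0724, 0.2706]
tool_rot: [-2.635, -1.709, 0.002]
ft_force: [0.5, 0.1, -0.1]
grip_width: 0.799
grip_force: 0.0
```

jog_arm:
  rows: "3.9 0.45 2.9 0 0 0 -0.6; 0 0 0 0 0 0 -0.6; 0 0 0 0 0 0 -0.6"

```text
time: 14.4
position: [0.6892, -0.0403, 0.2427]
tool_rot: [-2.636, -1.709, 0.003]
ft_force: [0.2, -0.9, -0.3]
grip_width: 0.803
grip_force: 0.0
```

```bash
python3 - <<'E'
from h import *
from bench import imaging,ctrl
import pickle
s=ctrl.get_state();print(s["position"],s["tool_rot"])
W=imaging.get_image("wrist");pickle.dump(W,open("w7.pkl","wb"));print(W["origin"])
print("ring pred",proj(W,[.7238,.0336,.1149]),"plate",proj(W,[.7616,.0239,.008]))
cv2.imwrite("pics/w7.png",cv2.convertScaleAbs(W["img"],alpha=1.2))
E
```

```text
[ 0.6892 -0.0403  0.2427] [-2.6357 -1.7092  0.0027]
[0.7209 0.0289 0.4043]
ring pred [318.3884 126.1639] plate [353.2548 121.8009]
```

View pics/w7.png

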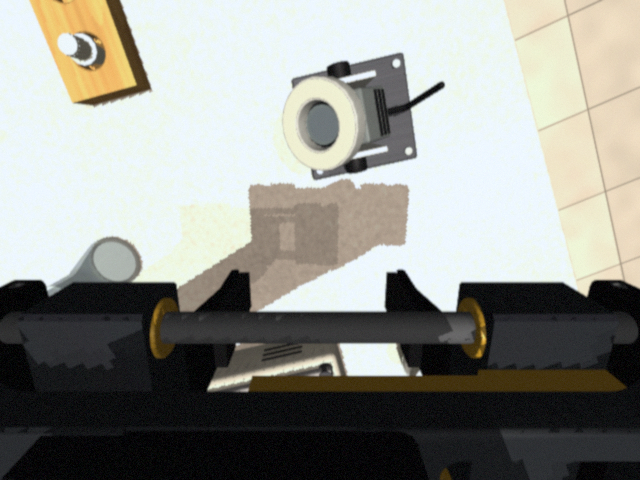

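The ring is at about (320,122), with outer edges near columns 282–358 and rows 75–170. The cradle plate corners are near (405,53), (416,155), (315,180) and (293,80). I'll fit the ring ellipse.

```bash
python3 - <<'E'
from h import *
import pickle
W=pickle.load(open("w7.pkl","rb"));i=W["img"]
hsv=cv2.cvtColor(cv2.GaussianBlur(i,(3,3),0),cv2.COLOR_BGR2HSV)
print("row122",[tuple(hsv[122,x]) [1:]for x in range(270,375,3)])
print("col320",[tuple(hsv[y,320])[1:] for y in range(60,185,3)])
E
```

```text
row122 [(np.uint8(10), np.uint8(206)), (np.uint8(9), np.uint8(206)), (np.uint8(19), np.uint8(206)), (np.uint8(18), np.uint8(207)), (np.uint8(22), np.uint8(188)), (np.uint8(31), np.uint8(198)), (np.uint8(31), np.uint8(199)), (np.uint8(31), np.uint8(200)), (np.uint8(26), np.uint8(199)), (np.uint8(17), np.uint8(176)), (np.uint8(18), np.uint8(138)), (np.uint8(18), np.uint8(129)), (np.uint8(9), np.uint8(114)), (np.uint8(15), np.uint8(101)), (np.uint8(25), np.uint8(102)), (np.uint8(22), np.uint8(103)), (np.uint8(23), np.uint8(101)), (np.uint8(20), np.uint8(101)), (np.uint8(23), np.uint8(101)), (np.uint8(23), np.uint8(102)), (np.uint8(25), np.uint8(101)), (np.uint8(23), np.uint8(101)), (np.uint8(18), np.uint8(102)), (np.uint8(23), np.uint8(164)), (np.uint8(31), np.uint8(199)), (np.uint8(31), np.uint8(199)), (np.uint8(31), np.uint8(199)), (np.uint8(32), np.uint8(201)), (np.uint8(22), np.uint8(193)), (np.uint8(18), np.uint8(170)), (np.uint8(21), np.uint8(136)), (np.uint8(18), np.uint8(131)), (np.uint8(11), np.uint8(113)), (np.uint8(8), np.uint8(90)), (np.uint8(9), np.uint8(88))]
col320 [(np.u
[... 587 characters left out ...]
8(23), np.uint8(101)), (np.uint8(23), np.uint8(101)), (np.uint8(23), np.uint8(101)), (np.uint8(23), np.uint8(101)), (np.uint8(25), np.uint8(102)), (np.uint8(25), np.uint8(102)), (np.uint8(20), np.uint8(101)), (np.uint8(20), np.uint8(100)), (np.uint8(18), np.uint8(101)), (np.uint8(16), np.uint8(81)), (np.uint8(15), np.uint8(86)), (np.uint8(19), np.uint8(120)), (np.uint8(28), np.uint8(185)), (np.uint8(31), np.uint8(199)), (np.uint8(31), np.uint8(200)), (np.uint8(31), np.uint8(199)), (np.uint8(29), np.uint8(199)), (np.uint8(26), np.uint8(188)), (np.uint8(15), np.uint8(201)), (np.uint8(16), np.uint8(142)), (np.uint8(6), np.uint8(87)), (np.uint8(13), np.uint8(192)), (np.uint8(16), np.uint8(212))]
```

```bash
cat > ring.py <<'E'
from h import *
from scipy.optimize import least_squares
def ringpts(W,box):
    x,y,w,h=box;i=cv2.GaussianBlur(W["img"],(3,3),0)[y:y+h,x:x+w];hsv=cv2.cvtColor(i,cv2.COLOR_BGR2HSV)
    m=((hsv[...,1]>=25)&(hsv[...,1]<=38)&(hsv[...,2]>=180)&(hsv[...,2]<=206)).astype(np.uint8)
    m=cv2.morphologyEx(m,cv2.MORPH_OPEN,np.ones((3,3),np.uint8))
    n,l,st,_=cv2.connectedComponentsWithStats(m);k=1+np.argmax(st[1:,4]);m=(l==k).astype(np.uint8)
    q=cv2.convexHull(max(cv2.findContours(m,cv2.RETR_EXTERNAL,cv2.CHAIN_APPROX_NONE)[0],key=cv2.contourArea)).reshape(-1,2)+[x,y]
    return q.astype(float)
def fit(sets,rad=None):
    rays=[[ray(W,u,v) for u,v in q] for W,q in sets]
    def res(z):
        c=z[:3];n=np.array([np.sin(z[3])*np.cos(z[4]),np.sin(z[3])*np.sin(z[4]),np.cos(z[3])])
        out=[]
        for rs in rays:
            for o,r in rs:
                p=o+r*((c-o)@n)/(r@n); out.append(np.linalg.norm(p-c)-(rad or z[5]))
        return np.array(out)*1000
    z0=[.725,.036,.118,.5,2.9,.036]
    s=least_squares(res,z0[:5] if rad else z0,loss="soft_l1",x_scale=[.01]*3+[.1]*2+([] if rad else [.01]))
    z=s.x;n=np.array([np.sin(z[3])*np.cos(z[4]),np.sin(z[3])*np.sin(z[4]),np.cos(z[3])])
    print("c",z[:3],"tilt %.1f az %.1f"%tuple(np.degrees(z[3:5])),z[5:],"rms %.2f"%np.sqrt((res(z)**2).mean()),"origin=",z[:3]-.05*n);return z[:3],n
E
python3 - <<'E'
from ring import *
import pickle
W=pickle.load(open("w7.pkl","rb"))
q=ringpts(W,(265,60,110,125));print(len(q),q.min(0),q.max(0),cv2.fitEllipse(q.astype(np.float32)))
fit([(W,q)],.036); fit([(W,q)],.035)
print("plate ctr@.01",onz(W,357,117,.01))
plan([(np.array([.63,.05,.27]),Rdown(-24),3)],-.6)
E
```

```text
35 [283.  79.] [354. 168.] ((318.5099182128906, 123.77220916748047), (71.26078033447266, 90.59530639648438), 173.62400817871094)
c [0.7224 0.0348 0.1024] tilt 34.6 az 166.2 [] rms 0.46 origin= [0.75   0.028  0.0612]
c [0.7224 0.0347 0.1108] tilt 34.6 az 166.2 [] rms 0.44 origin= [0.75   0.0279 0.0696]
plate ctr@.01 [0.767  0.0269 0.01  ]
1.96 -3.05 -0.88 0 0 -0.001 -0.6; 1.96 -3.05 -0.88 0 0.001 -0.001 -0.6; 1.97 -3.05 -0.89 0 0 -0.001 -0.6
end [0.63 0.05 0.27] [2.6342 1.7112 0.0001]
```

The fitted tilt is 34.6° at azimuth about 167°. The ring centre at z = .08+.05cosθ is about (.723,.034,.121), which agrees with the top/side triangulation. That puts the focus at about (.679,.0445,.187). Now back to the flask to grip its neck.

```bash
python3 - <<'E'
from h import *
plan([(np.array([.64,-.13,.33]),Rdown(-24),3),(np.array([.5637,-.2525,.34]),Rdown(-24),4),(np.array([.5637,-.2525,.27]),Rdown(-24),3)],-.6)
E
```

```text
-3.38 -0.29 -2.88 0 0 -0.001 -0.6; -3.38 -0.3 -2.87 0 0.001 -0.001 -0.6; -3.38 -0.29 -2.88 0 0 -0.001 -0.6; -3.57 -0.5 -0.25 0 0 0 -0.6; -3.57 -0.5 -0.25 0 0 0 -0.6
-3.58 -0.5 -0.25 0 0 0 -0.6; -3.57 -0.5 -0.25 0 0 0 -0.6; -0 0 2.33 0 0 0 -0.6; -0 0 2.33 0 0 0 -0.6; -0 0 2.34 0 0 0 -0.6
end [ 0.5637 -0.2525  0.27  ] [2.6342 1.7112 0.0001]
```

jog_arm:
  rows: "-3.4 -0.3 -2.9 0 0 0 -0.6; -3.4 -0.3 -2.9 0 0 0 -0.6; -3.4 -0.3 -2.9 0 0 0 -0.6; -3.55 -0.5 -0.25 0 0 0 -0.6; -3.55 -0.5 -0.25 0 0 0 -0.6"

```text
time: 15.08
position: [0.6007, -0.1926, 0.3375]
tool_rot: [2.635, 1.704, 0.002]
ft_force: [-0.3, 0.4, -0.2]
grip_width: 0.799
grip_force: 0.0
```

jog_arm:
  rows: "-3.55 -0.5 -0.25 0 0 0 -0.6; -3.55 -0.5 -0.25 0 0 0 -0.6; 0 0 0 0 0 0 -0.6; 0 0 0 0 0 0 -0.6; 0 0 0 0 0 0 -0.6"

```text
time: 15.7
position: [0.5641, -0.2495, 0.341]
tool_rot: [2.634, 1.712, 0.001]
ft_force: [0.4, 0.6, -0.7]
grip_width: 0.799
grip_force: 0.0
```

```bash
python3 - <<'E'
from h import *
plan([(np.array([.5637,-.2525,.27]),Rdown(-24),3),(np.array([.5637,-.2525,.187]),Rdown(-24),5)],-.6)
E
```

```text
-0.1 0.03 2.37 0 -0 0 -0.6; -0.1 0.03 2.36 0 -0 0 -0.6; -0.1 0.03 2.37 0.001 -0 0.001 -0.6; 0 -0 1.66 -0 -0 -0 -0.6; 0 -0 1.66 -0 -0 -0 -0.6
0 -0 1.66 -0 -0 -0 -0.6; 0 -0 1.66 -0 -0 -0 -0.6; 0 -0 1.66 -0 -0 -0 -0.6
end [ 0.5637 -0.2525  0.187 ] [-2.6348 -1.7101 -0.0002]
```

jog_arm:
  rows: "-0.1 0.05 2.4 0 0 0 -0.6; -0.1 0.05 2.4 0 0 0 -0.6; -0.1 0 2.3 0 0 0 -0.6; 0 0 1.7 0 0 0 -0.6; 0 0 1.7 0 0 0 -0.6"

```text
time: 16.32
position: [0.5638, -0.2531, 0.2349]
tool_rot: [2.635, 1.711, 0.001]
ft_force: [0.7, -0.1, -0.7]
grip_width: 0.795
grip_force: 0.0
```

jog_arm:
  rows: "0 0 1.7 0 0 0 -0.6; 0 0 1.6 0 0 0 -0.6; 0 0 1.6 0 0 0 -0.6; 0 0 0 0 0 0 -0.6; 0 0 0 0 0 0 -0.6"

```text
time: 16.95
position: [0.5636, -0.2538, 0.187]
tool_rot: [2.635, 1.709, 0.001]
ft_force: [0.3, -0.4, 0.5]
grip_width: 0.799
grip_force: 0.0
```

jog_arm:
  rows: "0 0 0 0 0 0 0; 0 0 0 0 0 0 0.1; 0 0 0 0 0 0 0.3; 0 0 0 0 0 0 0.3; 0 0 0 0 0 0 0.3"
  force: 10

```text
time: 17.58
position: [0.5632, -0.2537, 0.1866]
tool_rot: [-2.636, -1.709, 0.0]
ft_force: [-0.2, 0.8, 0.2]
grip_width: 0.434
grip_force: 10.0
```

jog_arm:
  rows: "0 0 0 0 0 0 0.4; 0 0 0 0 0 0 0.4; 0 0 0 0 0 0 0.4"
  force: 35

```text
time: 17.95
position: [0.5633, -0.2537, 0.1866]
tool_rot: [2.636, 1.71, -0.0]
ft_force: [-1.0, -0.5, 1.2]
grip_width: 0.423
grip_force: 35.0
```

The neck is gripped at 37 mm opening, with the TCP 101.6 mm above the flask's base. Next comes the lift and the carry.

```bash
cat > goal.py <<'E'
from h import *
th,az=np.radians([34.6,167])
n=np.array([np.sin(th)*np.cos(az),np.sin(th)*np.sin(az),np.cos(th)])
ringc=np.array([.7228,.0343,.08+.05*np.cos(th)])
focus=ringc+.08*n; tcp=focus+.1016*n
def Rtilt(nn,a):
    z=-nn;y=np.array([np.cos(np.radians(a)),np.sin(np.radians(a)),0]);y-=y@z*z;y/=np.linalg.norm(y);return R.from_matrix(np.array([np.cross(y,z),y,z]).T)
E
python3 - <<'E'
from goal import *
print(n,focus,tcp)
Rf=Rtilt(n,-8)
n2=np.array([n[0]*.5,n[1]*.5,1]);n2/=np.linalg.norm(n2)
plan([(np.array([.5633,-.2537,.28]),Rdown(-24),4),(np.array([.59,-.11,.36]),Rtilt(n2,-16),5),(tcp+.06*n,Rf,5)],.4)
E
```

```text
[-0.5533  0.1277  0.8231] [0.6785 0.0445 0.187 ] [0.6223 0.0575 0.2706]
0 0 -2.34 -0 0 -0 0.4; 0 0 -2.33 -0 0 -0 0.4; 0 0 -2.34 -0 0 -0.001 0.4; 0 0 -2.33 -0 0 -0 0.4; 2.84 -0.68 -1.6 -0.055 0.007 -0.027 0.4
2.87 -0.52 -1.61 -0.055 0.007 -0.027 0.4; 2.89 -0.35 -1.62 -0.055 0.007 -0.028 0.4; 2.92 -0.18 -1.61 -0.055 0.007 -0.027 0.4; 2.92 -0 -1.6 -0.055 0.006 -0.028 0.4; 3.35 -1.18 0.55 -0.065 -0.002 -0.032 0.4
3.39 -1.1 0.47 -0.066 -0.002 -0.032 0.4; 3.42 -1.02 0.39 -0.065 -0.001 -0.032 0.4; 3.46 -0.94 0.32 -0.066 -0.002 -0.031 0.4; 3.48 -0.84 0.26 -0.065 -0.001 -0.032 0.4
end [0.5891 0.0651 0.32  ] [1.9536 1.7314 0.4716]
```

jog_arm:
  rows: "0 0 -1 0 0 0 0.4; 0 0 -2 0 0 0 0.4; 0 0 -2.1 0 0 0 0.4; 0 0 -2.1 0 0 0 0.4; 0 0 -2.1 0 0 0 0.4"

```text
time: 18.58
position: [0.5636, -0.2537, 0.2818]
tool_rot: [2.634, 1.709, 0.001]
ft_force: [-0.1, -0.5, -2.2]
grip_width: 0.431
grip_force: 35.0
```

jog_arm:
  rows: "2.85 -0.7 -1.6 -0.055 0.007 -0.027 0.4; 2.85 -0.5 -1.6 -0.055 0.007 -0.027 0.4; 2.9 -0.35 -1.6 -0.055 0.007 -0.027 0.4; 2.9 -0.2 -1.6 -0.055 0.007 -0.027 0.4; 2.9 0 -1.6 -0.055 0.007 -0.027 0.4"

```text
time: 19.2
position: [0.5901, -0.1088, 0.3613]
tool_rot: [2.331, 1.751, 0.265]
ft_force: [-0.2, -0.3, -1.3]
grip_width: 0.427
grip_force: 35.0
```

jog_arm:
  rows: "3.35 -1.2 0.55 -0.065 0 -0.032 0.4; 3.4 -1.1 0.45 -0.065 0 -0.032 0.4; 3.4 -1 0.4 -0.065 0 -0.032 0.4; 3.45 -0.95 0.3 -0.065 0 -0.032 0.4; 3.5 -0.85 0.25 -0.065 0 -0.032 0.4"

```text
time: 19.82
position: [0.5885, 0.0669, 0.3215]
tool_rot: [1.954, 1.733, 0.481]
ft_force: [-0.2, -0.0, -2.2]
grip_width: 0.423
grip_force: 35.0
```

jog_arm:
  rows: "0 0 0 0 0 0 0.4; 0 0 0 0 0 0 0.4"

```text
time: 20.08
position: [0.5889, 0.065, 0.3214]
tool_rot: [1.958, 1.733, 0.48]
ft_force: [-0.2, -0.2, -2.5]
grip_width: 0.427
grip_force: 35.0
```

```bash
python3 - <<'E'
from goal import *
from bench import ctrl
s=ctrl.get_state();print(s["joint_positions"],s["grip_width"],s["grip_force"])
plan([(tcp,Rtilt(n,-8),5)],.4)
E
```

```text
[ 0.6106 -0.298  -0.77    1.9352  0.0293  0.8626 -0.3306] 0.42671280231424674 34.99225424020551
-0 -0.01 1.22 -0 -0.001 -0.001 0.4; -0 -0.01 1.22 -0 -0.002 -0 0.4; -0 -0.01 1.23 -0 -0.001 -0.001 0.4; -0 -0.01 1.22 -0 -0.002 -0 0.4; -0 -0.02 1.23 -0.001 -0.001 -0.001 0.4
end [0.6223 0.0575 0.2706] [1.9534 1.7311 0.472 ]
```

jog_arm:
  rows: "0 0 1.2 0 -0.0015 0 0.4; 0 0 1.2 0 -0.0015 0 0.4; 0 0 1.2 0 -0.0015 0 0.4; 0 0 1.2 0 -0.0015 0 0.4; 0 -0.05 1.2 0 -0.0015 0 0.4"

```text
time: 20.7
position: [0.6222, 0.0574, 0.2696]
tool_rot: [1.959, 1.729, 0.472]
ft_force: [0.2, 0.5, -2.0]
grip_width: 0.427
grip_force: 35.0
```

jog_arm:
  rows: "0 0 0 0 0 0 0.4; 0 0 0 0 0 0 0.4; 0 0 0 0 0 0 0.4"

```text
time: 21.08
position: [0.6219, 0.0579, 0.2712]
tool_rot: [1.957, 1.729, 0.473]
ft_force: [0.7, -0.1, -2.4]
grip_width: 0.428
grip_force: 35.0
```

```bash
python3 - <<'E'
from goal import *
from bench import ctrl,imaging
s=ctrl.get_state();rt=R.from_rotvec(s["tool_rot"]);print(s["joint_positions"],s["position"],tcp)
ax=-rt.as_matrix()[:,2];print("angle err deg",np.degrees(np.arccos(ax@n)))
b=s["position"]-.1016*ax;d=b-ringc;print("base-focus mm",(b-focus)*1000,"along",d@n,"off",np.linalg.norm(d-d@n*n))
T=imaging.get_image("top");S=imaging.get_image("side");W=imaging.get_image("wrist")
def crop(D,q,h=60): q=np.array(q,int);return cv2.resize(D["img"][max(0,q[1]-h):q[1]+h,q[0]-h:q[0]+h],(380,380),interpolation=cv2.INTER_CUBIC)
print("side: base",proj(S,b),"ring",proj(S,ringc),"knob",proj(S,b+.164*ax));print("top ring",proj(T,ringc), proj(T,b))
cv2.imwrite("pics/c8.png",cv2.convertScaleAbs(np.hstack([crop(S,proj(S,(b+ringc)/2)),crop(W,(320,220),150)]),alpha=1.3))
cv2.imwrite("pics/s8.png",S["img"]);cv2.imwrite("pics/w8.png",W["img"])
E
```

```text
[ 0.676  -0.1725 -0.8774  1.9546  0.1768  0.7567 -0.4502] [0.6219 0.0579 0.2712] [0.6223 0.0575 0.2706]
angle err deg 0.037220819028577046
base-focus mm [-0.4203  0.4726  0.533 ] along 0.08073161270475948 off 0.00038576828118761186
side: base [282.5875 220.1408] ring [270.6196 232.1732] knob [312.3037 190.1142]
top ring [312.3508 200.545 ] [307.391  212.3444]
```

View pics/c8.png

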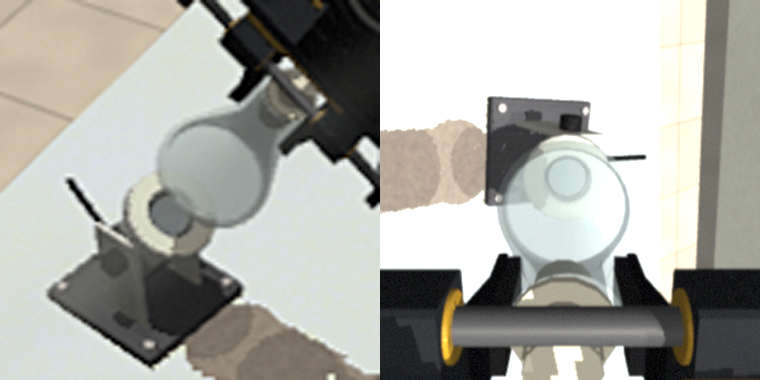

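The side crop shows the flask tilted over the lens with its base towards the ring, and the stopper home at the gripper. I read the ring at about (269,233.6) and the base at (283.3,221.3). The predicted base-to-ring offset differs by about 2 px, so I'll check that numerically.

```bash
python3 - <<'E'
from goal import *
from bench import ctrl,imaging
import pickle
T=imaging.get_image("top");S=imaging.get_image("side");W=imaging.get_image("wrist")
s=ctrl.get_state();ax=-R.from_rotvec(s["tool_rot"]).as_matrix()[:,2];b=s["position"]-.1016*ax
def ell(D,c,rad):
    u=np.cross(n,[0,0,1]);u/=np.linalg.norm(u);v=np.cross(n,u)
    q=np.array([proj(D,c+rad*(np.cos(t)*u+np.sin(t)*v)) for t in np.arange(0,6.28,.1)]);return cv2.fitEllipse(q.astype(np.float32))
# lens aperture and ring in unobstructed images
for nm,f,D,box in [("T","top0",T,(292,180,45,42)),("S","side0",S,(250,212,40,42))]:
    im=cv2.imread(f"pics/{f}.png");x,y,w,h=box;i=im[y:y+h,x:x+w];hs=cv2.cvtColor(i,cv2.COLOR_BGR2HSV)
    pc=np.array(proj(D,ringc)).astype(int)-[x,y]
    m=(hs[...,2]>hs[pc[1],pc[0],2]*1.0+ (15 if nm=="T" else 20)).astype(np.uint8)
    d=cv2.connectedComponentsWithStats(1-m);k=d[1][pc[1],pc[0]]
    q=cv2.convexHull(max(cv2.findContours((d[1]==k).astype(np.uint8),0,1)[0],key=cv2.contourArea))
    print(nm,"lens",k,d[2][k], cv2.fitEllipse(q)[0]+np.array([x,y]) if len(q)>4 else None,"ctrval",hs[pc[1],pc[0]])
    hh=hs[...,1].astype(int)
    print("  pred ring",ell(D,ringc,.036)); print("  row S,V",[(int(a),int(c)) for a,c in hs[pc[1],::2,1:]])
W7=pickle.load(open("w7.pkl","rb"));print("W7 pred ring",ell(W7,ringc,.036),"meas (318.5,123.8) 71x91")
print("W8 pred base",ell(W,b,.0425),"ring",ell(W,ringc,.036))
g=cv2.cvtColor(W["img"],cv2.COLOR_BGR2GRAY)[110:290,230:410]
print("rows through base centre W8 cols", g[90,::4])
E
```

```text
T lens 2 [ 14  15  14  13 137] [312.3057 200.6982] ctrval [105  17  60]
  pred ring ((312.388427734375, 200.4088134765625), (24.59575653076172, 26.830476760864258), 113.54644775390625)
  row S,V [(4, 118), (4, 118), (14, 54), (9, 54), (18, 113), (24, 116), (26, 106), (12, 42), (9, 60), (17, 61), (17, 60), (13, 61), (16, 62), (11, 45), (24, 106), (27, 115), (23, 111), (10, 26), (48, 16), (13, 20), (0, 34), (4, 72), (9, 120)]
S lens 1 [ 13  13  15  16 183] [269.8931 232.4577] ctrval [83 13 79]
  pred ring ((270.4380187988281, 232.30055236816406), (26.3727970123291, 30.077102661132812), 133.31092834472656)
  row S,V [(7, 146), (9, 147), (6, 129), (17, 103), (30, 146), (29, 143), (23, 120), (7, 76), (10, 77), (10, 77), (13, 79), (10, 79), (7, 74), (19, 68), (22, 127), (28, 144), (23, 143), (6, 133), (7, 146), (9, 146)]
W7 pred ring ((319.48040771484375, 123.30310821533203), (76.1325912475586, 96.47956085205078), 172.7418670654297) meas (318.5,123.8) 71x91
W8 pred base ((317.1189880371094, 230.55841064453125), (102.74143981933594, 106.8095703125), 90.23478698730469) ring ((317.75567626953125, 210.2163848876953), (69.04910278320312, 70.53024291992188), 89.7314453125)
rows through base centre W8 cols [131 132 137 135 134 131  54  47  45  46  44  55  61  73 147 157 156 159
 155 145 165 164 170 169 172 152 180 199 200 200 144 199 208 233 232 234
 234 233 234 234 218 217 217 218 196]
```

The numbers agree. Lens centre, measured against predicted: top (312.3,200.7)/(312.4,200.4), side (269.9,232.5)/(270.4,232.3), wrist (318.4,210.5)/(317.8,210.2). Flask base in the wrist view: (316.4,230.2)/(317.1,230.6). The pose is good, so I'll hand in.

```bash
python3 - <<'E'
from bench import ctrl,ticket
s=ctrl.get_state();print(s["time"],s["position"],s["grip_force"],abs(s["qd"]).max())
print(ticket.close_job())
E
```

```text
21.375 [0.62173625 0.05776726 0.27074108] 34.99273633911798 0.0015986026834804417
the job is handed in; nothing more can be done
None
```

The job is handed in at about 21 s: the flask was stoppered fully home on the plate, then lifted, and is held steady with its base square to the lens. By my measurements it is centred to under 1 mm and about 80 mm from the ring; the hand-in gave no verdict.

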